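Put the serviced dive parts back where they belong

ROBOT

A 6-joint arm with a two-finger parallel gripper is mounted at the origin on the work surface. World frame = base frame: x ahead of the robot, y to its left, z up, the work surface at z = 0. Lengths are in mm, angles in rad, forces in N, time in s.
With the tool pointing down it reaches from about 400 to 925 mm from the base axis. Payload 12.5 kg.
Tool frame: the origin (TCP) lies between the finger pads; the fingertips stand 19 mm ahead of it and the grasp point (between the pads) is the TCP (env.nose_length is the distance from the TCP to the fingertips, in mm); z points along the fingers, y is the line along which they close (so a half turn about z gives the same grasp; the last joint's range is limited). The gripper opens to 95 mm and grips with 3 to 60 N. Pads are 20 mm wide; open, the fingers measure 119 mm over their backs; the gripper's body (75 mm by 180 mm) begins 59 mm behind the grasp point.
Start: joints at [1.007, 0.491, 1.559, -0, 1.092, -0.106], TCP at [276.221, 560.666, 233.661] pointing down, gripper open.
Joint ranges: [-3.1, 3.1], [-0.84, 2.19], [0.05, 2.79], [-1.13, 4.28], [0.06, 2.93], [-2.69, 2.69]. Speed limits (rad/s): [2.22, 2.22, 2.79, 3.14, 3.14, 3.14].

INTERFACE

Orientations are given as [roll, pitch, yaw] about the fixed x, y, z axes, in that order (R = Rz(yaw) Ry(pitch) Rx(roll)).
In Python, from cell import env gives the robot as it stands. The module is installed in compiled form; this text tells all that it offers.
- The arm moves only by the tool drive_tool, never from a script. Its argument "rows" is a list that holds one entry, the list of rows, each a list of 7 numbers: the shift along the tool's x, y, z scaled (see below), then the turn, a rotation vector about the tool's x, y, z scaled (see below), then the opening, from 0 (shut) to 1 (fully open). In form: [[[tx, ty, tz, ax, ay, az, jaw], ...]]. A call has 1 to 5 rows; each row shifts and turns the commanded pose from where the row before left it, along the tool's axes as they then stand; what a row does not reach is not made up. The controller multiplies each number of a shift by 250 mm and each number of a turn by 180 degrees. A row lasts 1/8 s, in which the tool goes at most 62.5 mm and 10.7 degrees, less where a joint would pass 70% of its speed; a pose out of reach is approached as far as the arm can. A call with a number of a shift or a turn outside -1 to 1 is refused whole. A call with a gripper value outside its range is refused whole. The fingers move at their own pace and stop on an object; the grip force is fixed at half the most. Time passes only in rows, so rows that do not move let the fingers close. It gives the time, the measured TCP pose, the force, the opening and the grip force at its end, in the units of the state.
- env.state(): the state, without advancing time (a new reading comes with each control period).
- env.read_camera(name): name is "scene" or "side" or "wrist"; returns a dict with "color" (420x560x3 uint8, blue, green, red), "camera_matrix" (3x3 intrinsics, pixels), "pose" (4x4, takes a point from camera to world coordinates). Camera axes: x right, y up, looking along -z (the intrinsics and any distortion apply to the point x, -y, -z); pixel columns grow to the right and rows downward; lengths in mm; the calibration is good to about 2 mm. A picture is of the moment at which its call begins. There is no depth.
- env.job_done(): hands the job in; it is judged then, once.
Trained networks look in a picture, given as the dict that the camera call returned (one of the last four; its "shot" number tells which), for a name from the list of things; names that differ only in an ending like _2 or _b are one class to them, and where a whole thing is asked for, a point or a joint stands for the part that bears it (a point fixed in the world has none). Each returns a list of dicts, best first, with "score" (0 to 1); they miss things now and then, are a little off and sometimes report something else, mostly with a low value. They report only what shows in the picture. A call takes as long as a camera call.
- env.search_frame(name, picture): "at" ([x, y, z] in mm, in the coordinates of the camera as it stood for that picture, good to about 4 mm: the middle of the surface that is visible of it).
- env.place_of(name, picture): "at" ([x, y, z] in mm, in the coordinates of the camera as it stood for that picture, good to about 4 mm: a listed point, or the origin of a listed thing).
The state is a dict: "t": time; "joints": joint angles; "qvel": joint speeds; "tau": joint torques, N m; "eef_pos": TCP position; "tcp_rot": TCP orientation; "ft_force": force on the tool from outside, world axes, zero at the start; "moment": the same for the moment, N m; "opening": opening from 0.0 (shut) to 1.0 (fully open); "grip_force": force on a finger pad.
Only numpy, scipy, OpenCV 4.12 (cv2) and the standard library are available. Lean on these libraries where they do the work, as an engineer would, in place of code of your own. Each camera call takes 0.05 s, during which the arm holds its last target. There are 200 camera calls.

TASK

Clear the service bench: lay the two grey lead weights flat in the two-bay tray, one in each bay, stand the two black handwheels upright in the round wells of the white rack, one in each, and set the gauge carrier onto the two dowels of the steel fixture so that its plate lies fully down on the fixture's top (either way round). Let go of everything, and leave the two small jars where they stand.

Things in the scene. Friction and masses are not known exactly. Their poses are not given: they have to be found in the camera images.
- weight_a: grey-painted lead trim weight, a flat block 60 (its x) x 42 (its y) x 24 mm (z), about 0.5 kg, two dark slots marked across the top; origin at the centre of its underside, z up. Turned anyhow. The two weights are alike.
- weight_b: grey-painted lead trim weight, a flat block 60 (its x) x 42 (its y) x 24 mm (z), about 0.5 kg, two dark slots marked across the top; origin at the centre of its underside, z up. Turned anyhow. The two weights are alike.
- wheel_a: black handwheel of a cylinder valve, a round upright drum 44 mm across and 30 mm high, brass disc on top, about 60 g; origin at the centre of its underside, z up. The two handwheels are alike.
- wheel_b: black handwheel of a cylinder valve, a round upright drum 44 mm across and 30 mm high, brass disc on top, about 60 g; origin at the centre of its underside, z up. The two handwheels are alike.
- gauge_carrier: aluminium gauge carrier, 0.35 kg: plate 60 (its x) x 120 (its y) x 8 mm with two 12 mm through holes at y = -40 and +40 mm, and on its middle a 40 x 40 mm block up to 44 mm above the underside, with a round white dial, 39 mm across, on top (to 49 mm). Origin: centre of the underside, z up. Grip the block across the carrier's x, so that the fingers clear the dowels.
- weight_tray: fixed grey open tray, 90 (its x) x 190 (its y) x 14 mm high outside, walls 4 mm, floor 4 mm thick, with one dividing wall at y = 0 (as high as the outer walls): two bays, each about 82 x 89 mm, centred at y = -46 and +46 mm. Origin at the centre of its underside, z up.
- wheel_rack: fixed white block, 90 (its x) x 180 (its y) x 20 mm high, with two round wells 63 mm in diameter and 14 mm deep (well floor 6 mm above the underside), centred at y = -42 and +42 mm, x = 0. Origin at the centre of its underside, z up.
- fixture: fixed dark steel base plate, 85 (its x) x 150 (its y) x 15 mm high, with two upright dowels 8 mm in diameter at y = -40 and +40 mm (x = 0) that stand 22 mm above its top, the last 6 mm tapering to 3 mm. Origin at the centre of its underside, z up.
- jar_a: closed round glass jar with a white cap, 40 mm across, 42 mm high, standing loose among the parts; origin at the centre of its underside. It is not to be moved.
- jar_b: closed round glass jar with a white cap, 40 mm across, 42 mm high, standing loose among the parts; origin at the centre of its underside. It is not to be moved.

How it is judged:
By the outcome, as a careful person would: the job done as asked, in the order asked, and still so for the second after the job is handed in, with the robot touching nothing.
It also fails if it takes over 118 s, if anything falls off the work surface, if the arm or the gripper's body presses on something with over 40 N, if the wrist force passes 120 N, or if a joint passes its speed limit or range.

## Working session

There is one attempt and no reset: what is moved stays moved. The work goes in short steps, Python scripts to look and compute and a tool call to move; the robot and the scene stay as the last step left them, time stands still between calls to the robot, and variables do not carry over. Pictures are saved under pics/ and viewed, at most 14 in all, crops included, and the job is handed in when it is done.

Besides the shell and the picture viewer there is one more tool, called after "Call:" as name(argument=value, ...) on one line, values as JSON. drive_tool: Moves the arm, as the interface text tells. Its arguments: {"type":"object","properties":{"rows":{"type":"array","items":{"type":"array","items":{"type":"array","items":{"type":"number","minimum":-1,"maximum":1}}}}},"required":["rows"]}

```bash
mkdir -p pics; cat > h.py <<'E'
import numpy as np, cv2
from scipy.spatial.transform import Rotation as R
from cell import env
def snap(cam,fn=None):
    p=env.read_camera(cam)
    if fn: cv2.imwrite('pics/'+fn,p['color'])
    return p
def W(p,at): return (p['pose']@np.r_[at,1])[:3]
def ray(p,u,v,z):
    K=p['camera_matrix'];d=np.linalg.inv(K)@[u,v,1];d=np.array([d[0],-d[1],-d[2]])
    d=p['pose'][:3,:3]@d;o=p['pose'][:3,3];return o+d*(z-o[2])/d[2]
def proj(p,w):
    c=np.linalg.inv(p['pose'])@np.r_[w,1];q=p['camera_matrix']@[c[0],-c[1],-c[2]];return q[:2]/q[2]
N=['weight_a','wheel_a','gauge_carrier','weight_tray','wheel_rack','fixture','jar_a']
def find(p,names=N):
    for n in names:
        for f in ('place_of','search_frame'):
            for r in getattr(env,f)(n,p):
                if r['score']>.2:
                    w=W(p,r['at']);print(n,f[:6],round(r['score'],2),w.round(0),proj(p,w).round(0))
E
python3 - <<'E'
from h import *
for c in ('scene','side','wrist'):
    p=snap(c,c+'0.png');print(c,p.get('shot'),p['pose'].round(2).tolist(),p['camera_matrix'].round(0).tolist());find(p)
s=env.state();print(s)
E
```

```text
scene 1 [[-0.58, -0.63, 0.51, 1019.99], [0.81, -0.46, 0.35, 373.46], [0.01, 0.62, 0.79, 857.71], [0.0, 0.0, 0.0, 1.0]] [[429.0, 0.0, 285.0], [0.0, 429.0, 207.0], [0.0, 0.0, 1.0]]
weight_a place_ 0.86 [ 475. -175.    4.] [234. 180.]
weight_a place_ 0.85 [496. 165.   0.] [339. 250.]
weight_a search 0.82 [504. 168.  23.] [339. 247.]
weight_a search 0.71 [ 484. -168.   25.] [233. 178.]
wheel_a place_ 0.72 [457.   8.   0.] [294. 208.]
wheel_a place_ 0.64 [397. 329.   3.] [421. 255.]
wheel_a place_ 0.61 [ 635. -227.    5.] [177. 209.]
wheel_a search 0.83 [412. 326.  29.] [420. 253.]
wheel_a search 0.71 [464.  12.  29.] [294. 204.]
gauge_carrier place_ 0.7 [ 389. -308.    1.] [217. 142.]
gauge_carrier search 0.75 [615.  -8.   2.] [250. 247.]
gauge_carrier search 0.67 [ 406. -295.    6.] [217. 146.]
weight_tray place_ 0.56 [614. -13.  -2.] [249. 247.]
weight_tray search 0.92 [615.  -9.   4.] [250. 247.]
wheel_rack place_ 0.71 [ 636. -225.   -0.] [178. 211.]
wheel_rack search 0.86 [ 638. -214.   22.] [178. 208.]
fixture place_ 0.96 [628. 220.  -5.] [329. 306.]
fixture search 0.73 [504. 168.  
[... 1946 characters left out ...]
h 0.56 [388. 349.  17.] [179. 329.]
{'t': 2.25, 'joints': array([ 1.00739662e+00,  4.90883297e-01,  1.55888107e+00, -1.61111571e-05,
        1.09168405e+00, -1.05572069e-01]), 'qvel': array([-0.00209863, -0.00010537, -0.00053912,  0.001143  ,  0.00057888,
        0.00119605]), 'tau': array([-1.08041444e-03, -6.12455177e+01, -2.58430016e+01,  6.92746695e-02,
        4.45456628e-02, -2.75378568e-05]), 'eef_pos': array([276.23243727, 560.67398567, 233.67785508]), 'tcp_rot': array([3.14145073e+00, 2.94177188e-05, 2.68377244e+00]), 'ft_force': array([ 0.06644336, -0.93468932, -0.23424616]), 'moment': array([-0.00934541,  0.039898  , -0.00542228]), 'grip_force': 0.0, 'opening': 0.9997471467022954}
```

View pics/scene0.png

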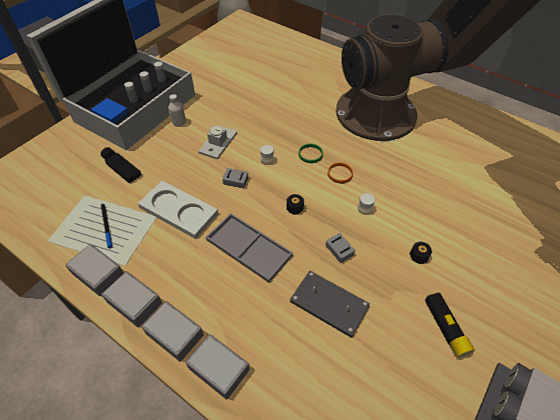

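View pics/side0.png

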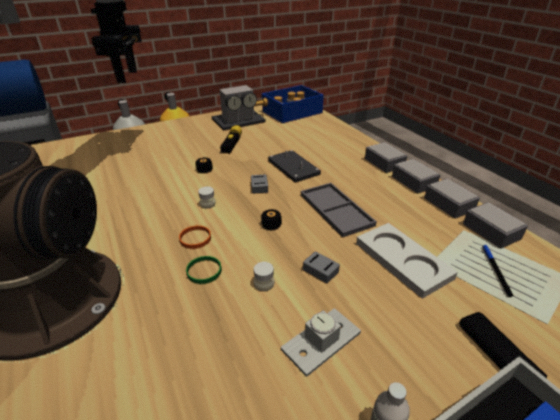

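The scene view shows weights at (339,247) and (235,178), wheels at (294,205) and (420,252), and the carrier at (217,143). The tray is at (250,247), the rack at (178,210), the fixture at (330,304), and the jars at (267,153) and (365,203). Next I'll move to an overhead wrist view.

Call:
drive_tool(rows=[[[0, 0, -0.155, 0, 0, -0.0486, 1], [0, 0, -0.155, 0, 0, -0.0486, 1], [0, 0, -0.155, 0, 0, -0.0486, 1], [-0.07, -0.224, 0, 0, 0, 0, 1], [-0.07, -0.224, 0, 0, 0, 0, 1]]])

```text
t: 2.88
eef_pos: [311.3, 447.5, 350.0]
tcp_rot: [3.141, 0.0, -3.14]
ft_force: [1.1, -0.2, 0.6]
opening: 1.002
grip_force: 0.0
```

Call:
drive_tool(rows=[[[-0.07, -0.224, 0, 0, 0, 0, 1], [-0.07, -0.224, 0, 0, 0, 0, 1], [-0.07, -0.224, 0, 0, 0, 0, 1], [-0.07, -0.224, 0, 0, 0, 0, 1], [-0.07, -0.224, 0, 0, 0, 0, 1]]])

```text
t: 3.5
eef_pos: [399.0, 166.9, 350.2]
tcp_rot: [3.141, 0.001, -3.141]
ft_force: [0.9, 0.5, -0.2]
opening: 0.999
grip_force: 0.0
```

Call:
drive_tool(rows=[[[-0.07, -0.224, 0, 0, 0, 0, 1], [-0.07, -0.224, 0, 0, 0, 0, 1], [-0.07, -0.224, 0, 0, 0, 0, 1], [0, 0, 0, 0, 0, 0, 1]]])

```text
t: 4.0
eef_pos: [452.1, -2.4, 349.7]
tcp_rot: [-3.141, -0.0, 3.137]
ft_force: [-0.4, 0.7, -0.3]
opening: 0.999
grip_force: 0.0
```

```bash
python3 - <<'E'
from h import *
p=snap('wrist','w1.png');find(p)
import pickle;pickle.dump(p,open('w1.pkl','wb'))
cv2.imwrite('pics/w1b.png',cv2.resize(p['color'],(800,600),interpolation=cv2.INTER_CUBIC))
s=env.state();print(s['t'],s['eef_pos'],s['tcp_rot'])
E
```

```text
weight_a place_ 0.89 [493. 165.   1.] [382. 198.]
weight_a place_ 0.82 [ 470. -168.    1.] [180. 185.]
weight_a search 0.73 [ 466. -165.   27.] [176. 186.]
weight_a search 0.65 [489. 163.  23.] [386. 199.]
wheel_a place_ 0.89 [398. 328.   0.] [491. 139.]
wheel_a place_ 0.64 [452.  10.  -1.] [289. 174.]
wheel_a search 0.92 [396. 322.  27.] [498. 138.]
wheel_a search 0.89 [453.   9.  33.] [289. 178.]
gauge_carrier place_ 0.59 [ 388. -304.   -3.] [ 90. 134.]
gauge_carrier search 0.94 [ 385. -297.    5.] [ 92. 132.]
gauge_carrier search 0.51 [395. 320.  29.] [498. 137.]
weight_tray place_ 0.57 [611. -12.   1.] [276. 265.]
weight_tray search 0.71 [597.  -9.   5.] [278. 258.]
wheel_rack search 0.83 [ 604. -233.   23.] [144. 267.]
wheel_rack search 0.22 [400. 321.  29.] [498. 141.]
fixture place_ 0.89 [623. 222.   1.] [409. 270.]
fixture place_ 0.21 [ 355. -148.    0.] [187. 112.]
fixture search 0.63 [596. 243.  16.] [427. 259.]
jar_a place_ 0.84 [345. 160.   2.] [387. 104.]
jar_a place_ 0.58 [ 355. -152.    0.] [184. 112.]
jar_a search 0.98 [ 355. -145.   45.] [179. 110.]
jar_a search 0.65 [345. 154.  43.] [393. 102.]
4.75 [451.32701481   0.78776589 349.88498246] [ 3.14152183e+00  4.04798529e-05 -3.14116514e+00]
```

View pics/w1b.png

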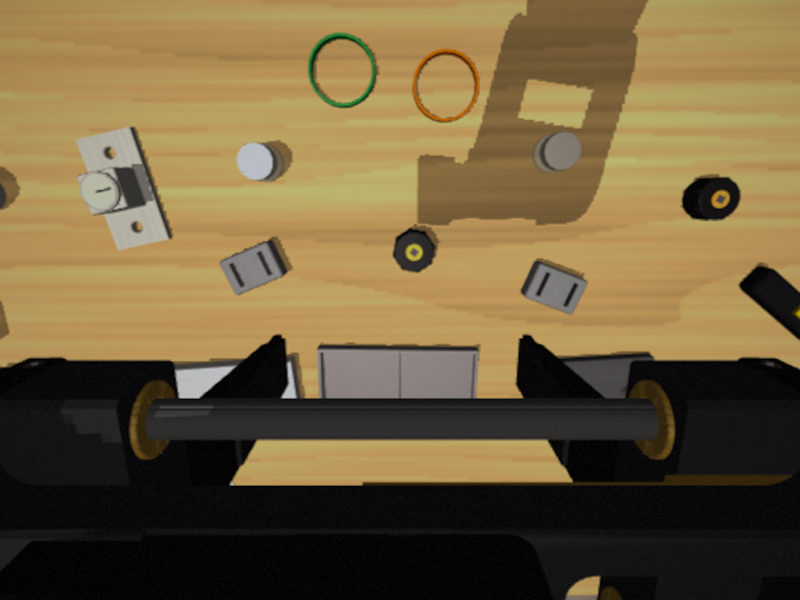

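The wrist view shows the tilted weights at (253,266) and (555,287), the wheels at (415,250) and (712,198), and the carrier at (124,188), all in 800x600 pixels. The near edges of the tray, rack and fixture sit at rows 346–366. I'll work out the yaws from the edges.

```bash
cat > q.py <<'E'
from h import *
import pickle
p=pickle.load(open('w1.pkl','rb'))
def pts(name,z,l):
    w=np.array([ray(p,u*.7,v*.7,z)[:2] for u,v in l]);print(name,w.round(0).tolist(),'mean',w.mean(0).round(1))
    for a,b in zip(w,np.roll(w,-1,0)): d=b-a;print('   ',round(np.hypot(*d),1),round(np.degrees(np.arctan2(d[1],d[0])),1))
pts('carrier',8,[(76,139),(134,127),(171,237),(119,249)])
pts('W-',24,[(220,264),(268,240),(286,266),(237,294)])
pts('W+',24,[(536,260),(587,283),(574,313),(522,290)])
pts('tray',14,[(319,346),(478,346)]);pts('rack',20,[(176,366),(298,357)]);pts('fix',15,[(555,360),(652,353)])
print(p['pose'].round(2).tolist())
E
python3 q.py
python3 - <<'E'
import cv2,numpy as np
a=cv2.imread('pics/scene0.png')
cv2.imwrite('pics/s0c.png',np.hstack([cv2.resize(a[165:290,130:300],(0,0),fx=2.6,fy=2.6,interpolation=2),cv2.resize(a[240:365,255:390],(0,0),fx=2.6,fy=2.6,interpolation=2)]))
E
```

```text
carrier [[334.0, -344.0], [322.0, -282.0], [437.0, -259.0], [450.0, -319.0]] mean [ 385.5 -300.8]
    64.0 100.4
    117.1 11.3
    61.5 -77.7
    119.2 -167.5
W- [[465.0, -201.0], [439.0, -146.0], [467.0, -129.0], [498.0, -186.0]] mean [ 467.2 -165.3]
    60.4 115.4
    33.4 31.4
    64.8 -61.1
    37.1 -155.8
W+ [[462.0, 144.0], [488.0, 202.0], [522.0, 191.0], [495.0, 131.0]] mean [491.8 166.9]
    63.7 66.0
    36.2 -17.9
    65.8 -114.1
    36.0 158.7
tray [[564.0, -100.0], [565.0, 86.0]] mean [564.5  -6.6]
    186.1 89.7
    186.1 -90.3
rack [[586.0, -267.0], [575.0, -124.0]] mean [ 580.6 -195.4]
    143.9 94.2
    143.9 -85.8
fix [[583.0, 178.0], [574.0, 291.0]] mean [578.5 234.1]
    113.3 94.2
    113.3 -85.8
[[0.01, -0.97, -0.25, 379.9], [1.0, 0.0, 0.0, -1.87], [-0.0, -0.25, 0.97, 500.51], [0.0, 0.0, 0.0, 1.0]]
```

View pics/s0c.png

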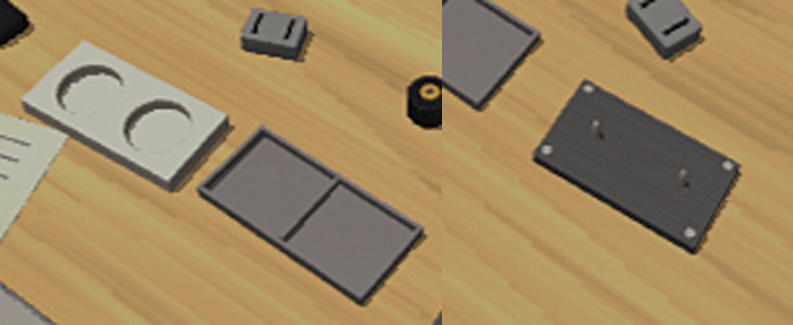

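Tray yaw is about 0°, the rack and fixture about 4°, the weights' long axes about 66° and 118°, and the carrier's y axis about 11.5°. The crop agrees with that. I'll start with the weight on the +y side.

Call:
drive_tool(rows=[[[0, 0, 0.08, 0, 0, 0.0576, 1], [0, 0, 0.08, 0, 0, 0.0576, 1], [0, 0, 0.08, 0, 0, 0.0576, 1], [0, 0, 0.08, 0, 0, 0.0576, 1], [0, 0, 0.08, 0, 0, 0.0576, 1]]])

```text
t: 5.38
eef_pos: [451.4, 0.7, 249.3]
tcp_rot: [3.141, 0.0, 2.231]
ft_force: [-0.2, 0.4, 0.4]
opening: 1.001
grip_force: 0.0
```

Call:
drive_tool(rows=[[[0, 0, 0.08, 0, 0, 0.0576, 1], [0, 0, 0.08, 0, 0, 0.0576, 1], [0, 0, 0.08, 0, 0, 0.0576, 1], [0, 0, 0.08, 0, 0, 0.0576, 1], [0, 0, 0.08, 0, 0, 0.0576, 1]]])

```text
t: 6.0
eef_pos: [451.5, 0.7, 149.3]
tcp_rot: [3.141, -0.0, 1.326]
ft_force: [0.8, -0.2, 1.1]
opening: 0.999
grip_force: 0.0
```

Call:
drive_tool(rows=[[[0, 0, 0.08, 0, 0, 0.0576, 1], [0.224, -0.039, 0, 0, 0, 0, 1], [0.224, -0.039, 0, 0, 0, 0, 1], [0.224, -0.039, 0, 0, 0, 0, 1], [0, 0, 0, 0, 0, 0, 1]]])

```text
t: 6.62
eef_pos: [493.6, 169.1, 129.7]
tcp_rot: [3.141, -0.001, 1.155]
ft_force: [-0.4, -0.4, 0.6]
opening: 1.005
grip_force: 0.0
```

```bash
cat > g.py <<'E'
# usage: g.py x y z yaw_deg -> total turn, then tool-frame shift (at final yaw), in row units
import sys
from h import *
def go(x,y,z,yaw):
    s=env.state();c=s['eef_pos'];cy=np.degrees(s['tcp_rot'][2]);d=(yaw-cy+180)%360-180;a=np.radians(yaw)
    e=np.array([x,y,z])-c
    print('t',round(s['t'],2),'pos',c.round(1),'yaw',round(cy,1),'open',round(s['opening'],3),'grip',round(s['grip_force'],1),'J6',s['joints'][5].round(2))
    print(' need az %.4f  tx %.4f ty %.4f tz %.4f'%(-d/180,(e[0]*np.cos(a)+e[1]*np.sin(a))/250,(e[0]*np.sin(a)-e[1]*np.cos(a))/250,-e[2]/250))
if __name__=='__main__':
    go(*map(float,sys.argv[1:5]))
E
python3 g.py 493 166 27 66
python3 - <<'E'
from h import *
p=snap('wrist','w2.png');find(p,['weight_a'])
E
```

```text
t 6.62 pos [493.6 169.1 129.7] yaw 66.2 open 1.005 grip 0.0 J6 0.62
 need az 0.0011  tx -0.0122 ty 0.0028 tz 0.4108
weight_a place_ 0.85 [492. 166.   1.] [282. 211.]
weight_a search 0.63 [495. 169.  28.] [283. 214.]
weight_a search 0.48 [400. 327.  28.] [86. 79.]
```

View pics/w2.png

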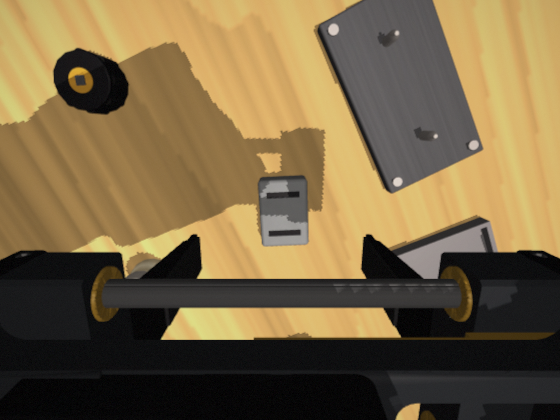

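The weight sits square between the fingers at (283,211), with the fixture's dowels at upper right. I'll descend and grip.

Call:
drive_tool(rows=[[[-0.012, 0, 0.16, 0, 0, 0, 1], [0, 0, 0.15, 0, 0, 0, 1], [0, 0, 0.1, 0, 0, 0, 1], [0, 0, 0, 0, 0, 0, 0.2], [0, 0, 0, 0, 0, 0, 0.2]]])

```text
t: 7.4
eef_pos: [492.3, 162.7, 28.3]
tcp_rot: [3.141, -0.001, 1.15]
ft_force: [-0.0, -0.0, 0.3]
opening: 0.847
grip_force: 0.0
```

Call:
drive_tool(rows=[[[0, 0, 0, 0, 0, 0, 0.2], [0, 0, 0, 0, 0, 0, 0.2], [0, 0, 0, 0, 0, 0, 0.2], [0, 0, 0, 0, 0, 0, 0.2]]])

```text
t: 7.9
eef_pos: [492.1, 163.4, 27.7]
tcp_rot: [3.141, -0.001, 1.152]
ft_force: [0.2, -0.0, 4.1]
opening: 0.441
grip_force: 29.7
```

Call:
drive_tool(rows=[[[0, 0, -0.1, 0, 0, 0, 0.2], [0, 0, -0.15, 0, 0, -0.045, 0.2], [0, 0, -0.1, 0, 0, -0.045, 0.2], [0, 0, -0.05, 0, 0, -0.043, 0.2], [0, 0, 0, 0, 0, 0, 0.2]]])

```text
t: 8.52
eef_pos: [491.8, 163.4, 127.7]
tcp_rot: [3.141, -0.0, 1.568]
ft_force: [-0.3, -0.1, -4.9]
opening: 0.442
grip_force: 29.7
```

```bash
python3 g.py 612 34 31.5 90
python3 - <<'E'
from h import *
p=snap('wrist','w3.png');find(p,['weight_tray','weight_a'])
E
```

```text
t 8.53 pos [491.8 163.4 127.7] yaw 89.9 open 0.442 grip 29.7 J6 0.2
 need az -0.0008  tx -0.5175 ty 0.4809 tz 0.3848
weight_a place_ 0.91 [486. 166. 100.] [273. 243.]
weight_a search 0.94 [492. 181. 126.] [283. 234.]
```

View pics/w3.png

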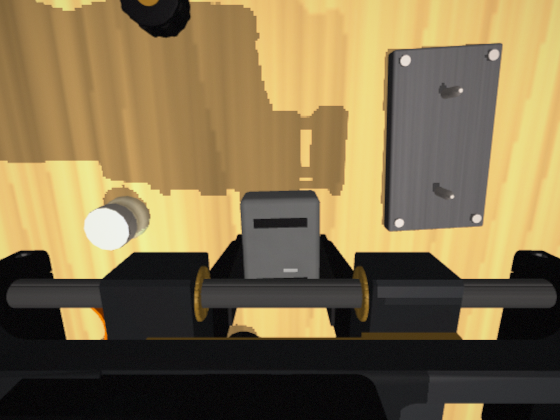

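Weight held. Next I'll carry it to the +y bay.

Call:
drive_tool(rows=[[[-0.176, 0.16, 0, 0, 0, 0, 0.2], [-0.176, 0.16, 0, 0, 0, 0, 0.2], [-0.176, 0.16, 0, 0, 0, 0, 0.2], [0, 0, 0, 0, 0, 0, 0.2], [0, 0, 0.16, 0, 0, 0, 0.2]]])

```text
t: 9.4
eef_pos: [612.8, 30.7, 88.3]
tcp_rot: [3.138, 0.0, 1.567]
ft_force: [-0.5, -0.3, -6.2]
opening: 0.441
grip_force: 29.7
```

Call:
drive_tool(rows=[[[0, 0, 0.14, 0, 0, 0, 0.2], [0, 0, 0.06, 0, 0, 0, 0.2], [0, 0, 0.015, 0, 0, 0, 0.2], [0, 0, 0, 0, 0, 0, 0.2], [0, 0, 0.008, 0, 0, 0, 0.2]]])

```text
t: 10.02
eef_pos: [612.2, 31.2, 32.8]
tcp_rot: [3.14, 0.0, 1.569]
ft_force: [0.6, 0.3, -4.6]
opening: 0.441
grip_force: 29.7
```

```bash
python3 g.py 612 31 32 90; python3 -c "
from h import *
print(env.state()['ft_force'])"
```

```text
t 10.03 pos [612.2  31.2  32.8] yaw 89.9 open 0.441 grip 29.7 J6 -0.06
 need az -0.0005  tx -0.0009 ty -0.0009 tz 0.0032
[ 0.64858589  0.25277108 -4.58169192]
```

Call:
drive_tool(rows=[[[0, 0, 0.004, 0, 0, 0, 0.2], [0, 0, 0, 0, 0, 0, 0.58], [0, 0, 0, 0, 0, 0, 0.58], [0, 0, -0.05, 0, 0, 0, 0.58], [0, 0, -0.12, 0, 0, 0, 0.58]]])

```text
t: 10.65
eef_pos: [611.2, 31.1, 73.4]
tcp_rot: [-3.14, -0.0, 1.569]
ft_force: [0.8, 0.4, 1.0]
opening: 0.58
grip_force: 0.0
```

Call:
drive_tool(rows=[[[0, 0, -0.14, 0, 0, -0.052, 1], [0, 0, -0.08, 0, 0, -0.052, 1], [0, 0, 0, 0, 0, -0.052, 1], [-0.113, -0.2175, 0, 0, 0, 0, 1], [-0.113, -0.2175, 0, 0, 0, 0, 1]]])

```text
t: 11.28
eef_pos: [541.4, -70.5, 128.9]
tcp_rot: [3.141, 0.001, 2.061]
ft_force: [-0.7, -0.7, -0.3]
opening: 0.99
grip_force: 0.0
```

Call:
drive_tool(rows=[[[-0.113, -0.2175, 0, 0, 0, 0, 1], [-0.113, -0.2175, 0, 0, 0, 0, 1], [0, 0, 0, 0, 0, 0, 1]]])

```text
t: 11.65
eef_pos: [471.0, -173.5, 129.1]
tcp_rot: [3.141, 0.001, 2.054]
ft_force: [0.5, -0.2, -0.0]
opening: 0.999
grip_force: 0.0
```

```bash

python3 - <<'E'
from h import *
p=snap('wrist','w4.png');find(p,['weight_a','weight_tray'])
E
python3 g.py 473 -171 27.5 118

```

```text
weight_a place_ 0.77 [ 468. -166.    4.] [282. 200.]
weight_a place_ 0.69 [610.  36.   6.] [552.  66.]
weight_a search 0.93 [590.  12.  27.] [535.  78.]
weight_a search 0.67 [ 467. -165.   25.] [283. 204.]
weight_tray place_ 0.91 [611. -12.   4.] [514. 121.]
weight_tray search 0.86 [603. -39.   6.] [489. 144.]
weight_tray search 0.27 [ 605. -154.   22.] [424. 262.]
t 11.9 pos [ 473.3 -169.8  128.4] yaw 118.1 open 0.994 grip 0.0 J6 -0.97
 need az 0.0004  tx -0.0036 ty -0.0031 tz 0.4035
```

View pics/w4.png

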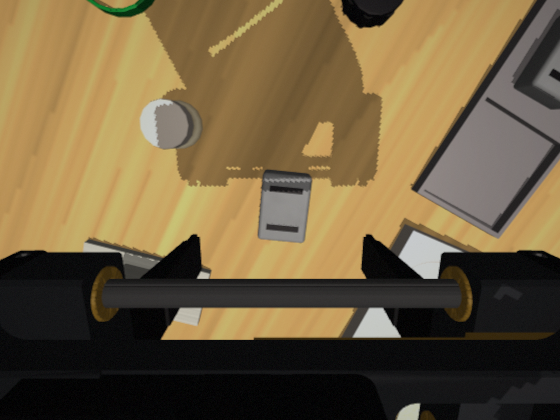

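The first weight is in its bay and the second is between the fingers at (285,205). Gripping it now.

Call:
drive_tool(rows=[[[0.016, -0.008, 0.16, 0, 0, 0, 1], [0, 0, 0.15, 0, 0, 0, 1], [0, 0, 0.09, 0, 0, 0, 1], [0, 0, 0, 0, 0, 0, 0.2], [0, 0, 0, 0, 0, 0, 0.2]]])

```text
t: 12.52
eef_pos: [469.6, -167.7, 28.8]
tcp_rot: [3.141, 0.001, 2.06]
ft_force: [0.2, -0.7, -0.4]
opening: 0.842
grip_force: 0.0
```

Call:
drive_tool(rows=[[[0, 0, 0, 0, 0, 0, 0.2], [0, 0, 0, 0, 0, 0, 0.2], [0, 0, 0, 0, 0, 0, 0.2], [0, 0, 0, 0, 0, 0, 0.2]]])

```text
t: 13.02
eef_pos: [469.2, -168.2, 28.4]
tcp_rot: [3.141, 0.0, 2.059]
ft_force: [0.7, 1.2, 3.5]
opening: 0.454
grip_force: 28.9
```

Call:
drive_tool(rows=[[[0, 0, -0.1, 0, 0, 0, 0.2], [0, 0, -0.15, 0, 0, 0.052, 0.2], [0, 0, -0.1, 0, 0, 0.052, 0.2], [0, 0, -0.05, 0, 0, 0.052, 0.2], [0, 0, 0, 0, 0, 0, 0.2]]])

```text
t: 13.65
eef_pos: [468.9, -168.1, 128.4]
tcp_rot: [3.141, 0.0, 1.57]
ft_force: [-0.2, 0.0, -5.3]
opening: 0.452
grip_force: 28.9
```

```bash

python3 - <<'E'
from h import *
p=snap('wrist','w5.png');find(p,['weight_a'])
E
python3 g.py 612 -60 33 90

```

```text
weight_a place_ 0.73 [ 466. -170.  103.] [278. 252.]
weight_a search 0.91 [ 466. -157.  126.] [278. 246.]
t 13.8 pos [ 468.5 -167.9  127.3] yaw 90.1 open 0.451 grip 28.9 J6 -0.48
 need az 0.0005  tx 0.4318 ty 0.5740 tz 0.3770
```

Call:
drive_tool(rows=[[[0.145, 0.191, 0, 0, 0, 0, 0.2], [0.145, 0.191, 0, 0, 0, 0, 0.2], [0.145, 0.191, 0, 0, 0, 0, 0.2], [0, 0, 0, 0, 0, 0, 0.2], [0, 0, 0.16, 0, 0, 0, 0.2]]])

```text
t: 14.42
eef_pos: [613.4, -59.4, 88.6]
tcp_rot: [3.138, 0.001, 1.573]
ft_force: [-0.0, -0.6, -6.0]
opening: 0.45
grip_force: 28.9
```

Call:
drive_tool(rows=[[[0, 0, 0.14, 0, 0, 0, 0.2], [0, 0, 0.06, 0, 0, 0, 0.2], [0, 0, 0.013, 0, 0, 0, 0.2], [0, 0, 0, 0, 0, 0, 0.2], [0, 0, 0.006, 0, 0, 0, 0.2]]])

```text
t: 15.05
eef_pos: [612.9, -59.8, 34.6]
tcp_rot: [3.14, 0.0, 1.569]
ft_force: [0.5, -0.1, -5.7]
opening: 0.448
grip_force: 28.9
```

Call:
drive_tool(rows=[[[0, 0, 0, 0, 0, 0, 0.2], [0, 0, 0, 0, 0, 0, 0.2]]])

```text
t: 15.3
eef_pos: [612.6, -59.6, 33.8]
tcp_rot: [3.141, 0.0, 1.569]
ft_force: [-0.0, -0.5, -5.8]
opening: 0.451
grip_force: 28.9
```

Call:
drive_tool(rows=[[[0, 0, 0.005, 0, 0, 0, 0.2], [0, 0, 0, 0, 0, 0, 0.58], [0, 0, 0, 0, 0, 0, 0.58], [0, 0, -0.05, 0, 0, 0, 0.58], [0, 0, -0.12, 0, 0, 0, 0.58]]])

```text
t: 15.92
eef_pos: [612.0, -59.5, 74.9]
tcp_rot: [-3.14, -0.0, 1.569]
ft_force: [1.1, 0.8, 0.8]
opening: 0.58
grip_force: 0.0
```

Call:
drive_tool(rows=[[[0, 0, -0.14, 0, 0, 0, 1], [0.093, -0.21, -0.05, 0, 0, 0, 1], [0.093, -0.21, 0, 0, 0, 0, 1], [0.093, -0.21, 0, 0, 0, 0, 1], [0, 0, 0, 0, 0, 0, 1]]])

```text
t: 16.55
eef_pos: [452.0, 11.6, 123.2]
tcp_rot: [-3.141, -0.0, 1.571]
ft_force: [0.1, -0.3, 0.1]
opening: 0.993
grip_force: 0.0
```

```bash

python3 - <<'E'
from h import *
p=snap('wrist','w6.png');find(p,['wheel_a','weight_a'])
p=snap('scene','s6.png');find(p,['wheel_a','weight_a','weight_tray'])
E
python3 g.py 455 10 35 90

```

```text
wheel_a place_ 0.94 [452.  10.   0.] [283. 211.]
weight_a place_ 0.82 [609.  36.   3.] [459. 183.]
weight_a place_ 0.59 [613. -61.   7.] [451. 284.]
weight_a search 0.81 [602.  36.  30.] [470. 188.]
weight_a search 0.67 [592. -39.  13.] [435. 266.]
wheel_a place_ 0.77 [458.   7.   2.] [293. 208.]
wheel_a place_ 0.6 [352. 155.   0.] [365. 209.]
wheel_a place_ 0.54 [400. 324.   1.] [418. 255.]
wheel_a search 0.83 [409. 326.  31.] [421. 252.]
wheel_a search 0.51 [465.  13.  31.] [294. 204.]
weight_a place_ 0.84 [617. -64.   6.] [231. 235.]
weight_a place_ 0.69 [612.  35.   4.] [265. 255.]
weight_a search 0.71 [616.  37.  29.] [264. 251.]
weight_a search 0.56 [618. -55.  33.] [233. 231.]
weight_tray place_ 0.68 [614. -11.   2.] [249. 246.]
weight_tray search 0.59 [630. -12.   1.] [245. 251.]
t 17.15 pos [455.1  10.3 122. ] yaw 89.9 open 0.998 grip 0.0 J6 -0.12
 need az -0.0006  tx -0.0012 ty -0.0004 tz 0.3480
```

View pics/w6.png

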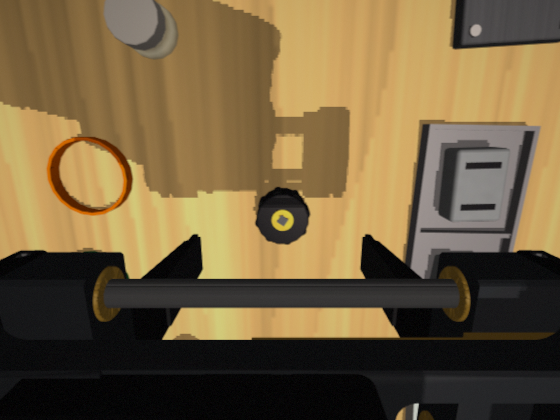

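View pics/s6.png

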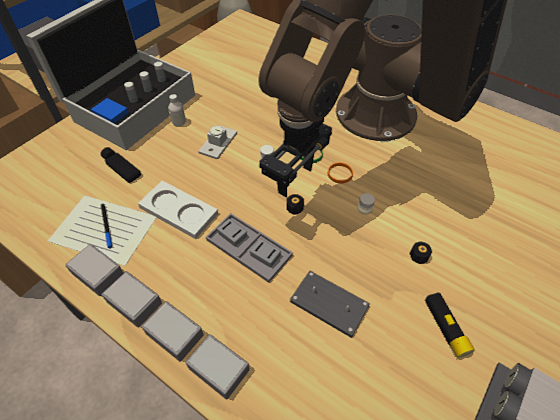

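Both weights lie in their bays, seen at (231,235) and (265,252) in the scene. The first wheel is centred between the fingers at (283,215). Gripping.

Call:
drive_tool(rows=[[[0, -0.004, 0.16, 0, 0, 0, 1], [0, 0, 0.13, 0, 0, 0, 1], [0, 0, 0.056, 0, 0, 0, 1], [0, 0, 0, 0, 0, 0, 0.2], [0, 0, 0, 0, 0, 0, 0.2]]])

```text
t: 17.77
eef_pos: [454.4, 10.4, 36.4]
tcp_rot: [3.14, 0.0, 1.569]
ft_force: [-1.0, -0.1, -0.3]
opening: 0.846
grip_force: 0.0
```

Call:
drive_tool(rows=[[[0, 0, 0, 0, 0, 0, 0.2], [0, 0, 0, 0, 0, 0, 0.2], [0, 0, 0, 0, 0, 0, 0.2], [0, 0, 0, 0, 0, 0, 0.2]]])

```text
t: 18.27
eef_pos: [454.0, 10.4, 35.8]
tcp_rot: [3.141, -0.0, 1.569]
ft_force: [-1.0, 0.3, 3.9]
opening: 0.458
grip_force: 30.0
```

Call:
drive_tool(rows=[[[0, 0, -0.1, 0, 0, 0, 0.2], [0, 0, -0.15, 0, 0, 0, 0.2], [0, 0, -0.1, 0, 0, 0, 0.2], [0, 0, 0, 0, 0, 0, 0.2]]])

```text
t: 18.77
eef_pos: [454.6, 10.4, 124.4]
tcp_rot: [3.138, 0.0, 1.569]
ft_force: [0.0, -0.3, -1.4]
opening: 0.454
grip_force: 30.0
```

```bash
python3 g.py 632 -180 42 90;
python3 - <<'E'
from h import *
p=snap('wrist','w7.png');find(p,['wheel_a'])
E

```

```text
t 18.77 pos [454.6  10.4 124.4] yaw 89.9 open 0.454 grip 30.0 J6 -0.12
 need az -0.0005  tx -0.7614 ty 0.7097 tz 0.3295
wheel_a place_ 0.51 [611.  -9.   5.] [452. 229.]
wheel_a search 0.57 [458.  19. 118.] [289. 247.]
```

Call:
drive_tool(rows=[[[-0.152, 0.142, 0, 0, 0, 0, 0.2], [-0.152, 0.142, 0, 0, 0, 0, 0.2], [-0.152, 0.142, 0, 0, 0, 0, 0.2], [-0.152, 0.142, 0, 0, 0, 0, 0.2], [-0.152, 0.142, 0, 0, 0, 0, 0.2]]])

```text
t: 19.55
eef_pos: [631.7, -181.1, 121.2]
tcp_rot: [-3.139, -0.001, 1.569]
ft_force: [1.2, 0.2, -1.3]
opening: 0.457
grip_force: 30.0
```

Call:
drive_tool(rows=[[[0, 0, 0, 0, 0, 0, 0.2], [0, 0, 0.13, 0, 0, 0, 0.2], [0, 0, 0, 0, 0, 0, 0.2]]])

```text
t: 19.92
eef_pos: [629.3, -178.8, 87.6]
tcp_rot: [-3.136, -0.002, 1.569]
ft_force: [-0.5, 0.3, -1.0]
opening: 0.456
grip_force: 30.0
```

```bash
python3 g.py 632 -180.5 42 90;
python3 - <<'E'
from h import *
a=snap('wrist');find(a,['wheel_rack','wheel_a']);b=snap('side');c=snap('scene');find(c,['wheel_rack'])
cv2.imwrite('pics/m8.png',np.hstack([cv2.resize(a['color'],(400,300)),cv2.resize(c['color'][140:260,120:280],(400,300),interpolation=2)]))
E

```

```text
t 19.93 pos [ 629.3 -178.8   87.6] yaw 89.9 open 0.456 grip 30.0 J6 -0.38
 need az -0.0004  tx -0.0068 ty 0.0108 tz 0.1822
wheel_rack search 0.92 [ 635. -162.   23.] [291. 207.]
wheel_a place_ 0.63 [ 629. -179.   52.] [282. 243.]
wheel_a search 0.9 [ 629. -172.   82.] [283. 251.]
wheel_rack place_ 0.6 [ 637. -224.    2.] [177. 211.]
wheel_rack place_ 0.24 [628. 219.  -5.] [328. 305.]
wheel_rack search 0.75 [ 655. -192.   21.] [180. 217.]
```

View pics/m8.png

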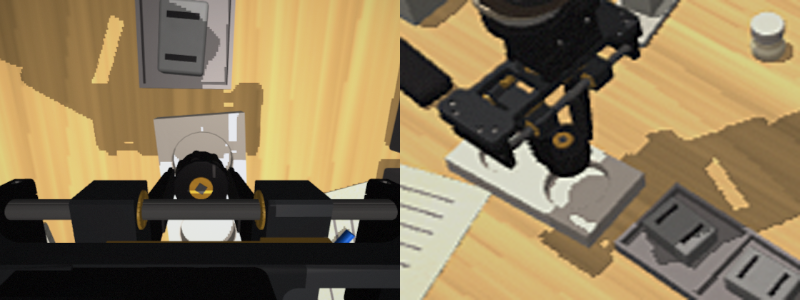

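The wheel hangs over the +y well, concentric with its rim in the wrist view at about (203,165). Lowering.

Call:
drive_tool(rows=[[[-0.006, 0.01, 0.08, 0, 0, 0, 0.2], [0, 0, 0.07, 0, 0, 0, 0.2], [0, 0, 0.028, 0, 0, 0, 0.2], [0, 0, 0, 0, 0, 0, 0.2], [0, 0, 0, 0, 0, 0, 0.2]]])

```text
t: 21.0
eef_pos: [633.9, -181.4, 46.4]
tcp_rot: [3.141, 0.0, 1.569]
ft_force: [0.2, -0.5, -1.1]
opening: 0.454
grip_force: 30.0
```

```bash
python3 g.py 632 -180.5 42 90;python3 -c "
from h import *
print(env.state()['ft_force'])"
```

```text
t 21.0 pos [ 633.9 -181.4   46.4] yaw 89.9 open 0.454 grip 30.0 J6 -0.38
 need az -0.0005  tx 0.0038 ty -0.0074 tz 0.0175
[ 0.19485575 -0.4837142  -1.14920381]
```

Call:
drive_tool(rows=[[[0, -0.006, 0.015, 0, 0, 0, 0.2], [0, 0, 0, 0, 0, 0, 0.2], [0, 0, 0, 0, 0, 0, 0.6], [0, 0, 0, 0, 0, 0, 0.6], [0, 0, -0.08, 0, 0, 0, 0.6]]])

```text
t: 21.62
eef_pos: [631.6, -181.2, 62.0]
tcp_rot: [-3.139, -0.001, 1.569]
ft_force: [0.5, 0.5, 0.0]
opening: 0.594
grip_force: 0.0
```

Call:
drive_tool(rows=[[[0, 0, -0.15, 0, 0, 0, 1], [0, 0, -0.1, 0, 0, 0, 1], [0.2038, -0.0938, 0, 0, 0, 0, 1], [0.2038, -0.0938, 0, 0, 0, 0, 1], [0.2038, -0.0938, 0, 0, 0, 0, 1]]])

```text
t: 22.25
eef_pos: [561.5, -27.2, 126.4]
tcp_rot: [3.14, 0.0, 1.569]
ft_force: [-0.5, 0.6, -0.5]
opening: 0.996
grip_force: 0.0
```

Call:
drive_tool(rows=[[[0.2038, -0.0938, 0, 0, 0, 0, 1], [0.2038, -0.0938, 0, 0, 0, 0, 1], [0.2038, -0.0938, 0, 0, 0, 0, 1], [0.2038, -0.0938, 0, 0, 0, 0, 1], [0.2038, -0.0938, 0, 0, 0, 0, 1]]])

```text
t: 22.88
eef_pos: [444.8, 228.2, 126.4]
tcp_rot: [3.14, -0.001, 1.569]
ft_force: [0.9, -0.7, -0.1]
opening: 0.998
grip_force: 0.0
```

Call:
drive_tool(rows=[[[0.2038, -0.0938, 0, 0, 0, 0, 1], [0.2038, -0.0938, 0, 0, 0, 0, 1], [0, 0, 0, 0, 0, 0, 1], [0, 0, 0, 0, 0, 0, 1]]])

```text
t: 23.38
eef_pos: [398.7, 328.5, 125.8]
tcp_rot: [3.141, -0.001, 1.57]
ft_force: [0.2, -1.0, 0.3]
opening: 1.001
grip_force: 0.0
```

```bash

python3 - <<'E'
from h import *
p=snap('wrist','w9.png');find(p,['wheel_a'])
p=snap('scene','s9.png');find(p,['wheel_a'])
p=snap('side','d9.png');find(p,['wheel_a'])
E
python3 g.py 398 328 35 90;

```

```text
wheel_a place_ 0.72 [398. 329.  -1.] [282. 207.]
wheel_a search 0.84 [400. 331.  27.] [283. 213.]
wheel_a place_ 0.8 [ 634. -182.    6.] [190. 217.]
wheel_a place_ 0.57 [399. 325.  -2.] [419. 256.]
wheel_a search 0.85 [413. 324.  30.] [419. 252.]
wheel_a search 0.85 [ 637. -179.   35.] [188. 211.]
wheel_a place_ 0.65 [400. 328.   5.] [204. 168.]
wheel_a place_ 0.59 [ 635. -182.    5.] [391. 247.]
wheel_a search 0.65 [ 624. -188.   34.] [390. 239.]
wheel_a search 0.57 [347. 141.  27.] [206. 199.]
wheel_a search 0.52 [396. 315.  27.] [203. 163.]
t 23.82 pos [398.8 328.1 124.9] yaw 89.9 open 1.001 grip 0.0 J6 0.56
 need az -0.0008  tx -0.0005 ty -0.0032 tz 0.3596
```

View pics/s9.png

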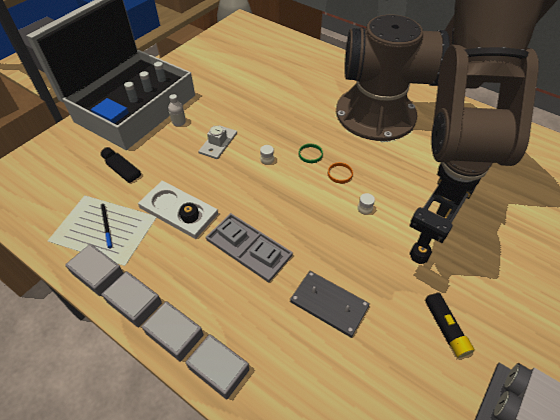

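The first wheel stands in its well at (189,212). Gripping the second.

Call:
drive_tool(rows=[[[0, 0, 0.16, 0, 0, 0, 1], [0, 0, 0.14, 0, 0, 0, 1], [0, 0, 0.056, 0, 0, 0, 1], [0, 0, 0, 0, 0, 0, 0.2], [0, 0, 0, 0, 0, 0, 0.2]]])

```text
t: 24.45
eef_pos: [399.0, 328.8, 36.9]
tcp_rot: [3.14, -0.001, 1.569]
ft_force: [0.5, -0.0, 1.1]
opening: 0.847
grip_force: 0.0
```

Call:
drive_tool(rows=[[[0, 0, 0, 0, 0, 0, 0.2], [0, 0, 0, 0, 0, 0, 0.2], [0, 0, 0, 0, 0, 0, 0.2], [0, 0, 0, 0, 0, 0, 0.2]]])

```text
t: 24.95
eef_pos: [398.6, 328.5, 36.0]
tcp_rot: [3.141, -0.0, 1.569]
ft_force: [1.0, -1.2, 2.5]
opening: 0.454
grip_force: 30.0
```

Call:
drive_tool(rows=[[[0, 0, -0.1, 0, 0, 0, 0.2], [0, 0, -0.15, 0, 0, 0, 0.2], [0, 0, -0.1, 0, 0, 0, 0.2], [0, 0, 0, 0, 0, 0, 0.2]]])

```text
t: 25.45
eef_pos: [399.0, 328.8, 124.8]
tcp_rot: [3.139, -0.002, 1.569]
ft_force: [0.3, -0.3, -0.4]
opening: 0.455
grip_force: 30.0
```

```bash
python3 g.py 638 -265 42 90
```

```text
t 25.45 pos [399.  328.8 124.8] yaw 89.9 open 0.455 grip 30.0 J6 0.56
 need az -0.0005  tx -2.3753 ty 0.9560 tz 0.3311
```

Call:
drive_tool(rows=[[[-0.216, 0.087, 0, 0, 0, 0, 0.2], [-0.216, 0.087, 0, 0, 0, 0, 0.2], [-0.216, 0.087, 0, 0, 0, 0, 0.2], [-0.216, 0.087, 0, 0, 0, 0, 0.2], [-0.216, 0.087, 0, 0, 0, 0, 0.2]]])

```text
t: 26.08
eef_pos: [506.9, 56.4, 122.2]
tcp_rot: [-3.14, -0.0, 1.569]
ft_force: [0.8, 0.6, -0.9]
opening: 0.458
grip_force: 30.0
```

Call:
drive_tool(rows=[[[-0.216, 0.087, 0, 0, 0, 0, 0.2], [-0.216, 0.087, 0, 0, 0, 0, 0.2], [-0.216, 0.087, 0, 0, 0, 0, 0.2], [-0.216, 0.087, 0, 0, 0, 0, 0.2], [-0.216, 0.087, 0, 0, 0, 0, 0.2]]])

```text
t: 26.7
eef_pos: [615.2, -213.7, 121.7]
tcp_rot: [-3.14, -0.001, 1.569]
ft_force: [0.9, 0.6, -0.3]
opening: 0.458
grip_force: 30.0
```

Call:
drive_tool(rows=[[[-0.216, 0.087, 0, 0, 0, 0, 0.2], [0, 0, 0, 0, 0, 0, 0.2], [0, 0, 0.13, 0, 0, 0, 0.2], [0, 0, 0, 0, 0, 0, 0.2], [0, 0, 0, 0, 0, 0, 0.2]]])

```text
t: 27.32
eef_pos: [636.9, -265.4, 91.1]
tcp_rot: [-3.141, -0.0, 1.57]
ft_force: [-0.1, 0.6, 0.2]
opening: 0.456
grip_force: 30.0
```

```bash
python3 g.py 638 -265 42 90
python3 - <<'E'
from h import *
a=snap('wrist','w10.png');find(a,['wheel_rack','wheel_a']);c=snap('side','d10.png');find(c,['wheel_rack','wheel_a'])
E
```

```text
t 27.32 pos [ 636.9 -265.4   91.1] yaw 89.9 open 0.456 grip 30.0 J6 -0.49
 need az -0.0004  tx 0.0015 ty 0.0044 tz 0.1963
wheel_rack place_ 0.92 [ 635. -215.    1.] [280. 155.]
wheel_rack place_ 0.63 [ 637. -264.   51.] [282. 239.]
wheel_rack search 0.79 [ 637. -196.   23.] [283. 131.]
wheel_a place_ 0.92 [ 632. -181.    8.] [276. 110.]
wheel_a place_ 0.56 [ 637. -264.   53.] [283. 240.]
wheel_a search 0.89 [ 630. -178.   39.] [272. 102.]
wheel_a search 0.6 [ 636. -257.   82.] [281. 246.]
wheel_rack place_ 0.73 [353. 157.   1.] [208. 203.]
wheel_rack place_ 0.62 [ 633. -218.   -4.] [401. 261.]
wheel_rack search 0.64 [ 620. -245.   14.] [407. 265.]
wheel_rack search 0.59 [ 354. -158.   35.] [262. 275.]
wheel_a place_ 0.92 [ 636. -264.   58.] [425. 251.]
wheel_a place_ 0.78 [ 634. -181.    3.] [390. 248.]
wheel_a search 0.88 [ 629. -274.   84.] [429. 244.]
wheel_a search 0.83 [ 625. -189.   35.] [391. 239.]
```

View pics/w10.png

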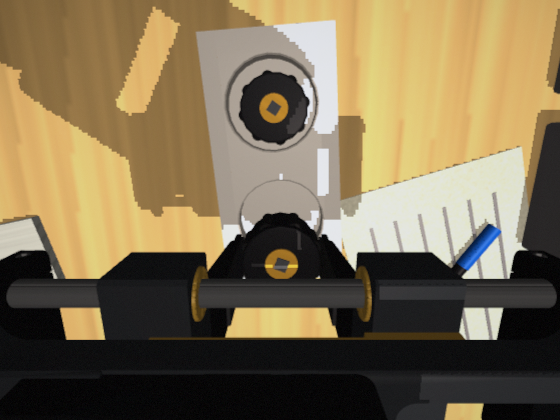

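The wheel hangs over the second well, whose rim top is at (281,180), and the first wheel is centred in its well at (274,105). Lowering.

Call:
drive_tool(rows=[[[0.003, 0.003, 0.09, 0, 0, 0, 0.2], [0, 0, 0.07, 0, 0, 0, 0.2], [0, 0, 0.03, 0, 0, 0, 0.2], [0, 0, 0, 0, 0, 0, 0.2], [0, 0, 0, 0, 0, 0, 0.2]]])

```text
t: 28.45
eef_pos: [637.8, -265.3, 43.8]
tcp_rot: [3.141, 0.0, 1.569]
ft_force: [1.3, -0.1, -0.3]
opening: 0.455
grip_force: 30.0
```

```bash
python3 g.py 638 -265 42 90
```

```text
t 28.45 pos [ 637.8 -265.3   43.8] yaw 89.9 open 0.455 grip 30.0 J6 -0.49
 need az -0.0005  tx 0.0011 ty 0.0008 tz 0.0071
```

Call:
drive_tool(rows=[[[0, 0, 0.006, 0, 0, 0, 0.2], [0, 0, 0, 0, 0, 0, 0.2], [0, 0, 0, 0, 0, 0, 0.6], [0, 0, 0, 0, 0, 0, 0.6], [0, 0, -0.1, 0, 0, 0, 0.6]]])

```text
t: 29.08
eef_pos: [636.8, -264.8, 65.5]
tcp_rot: [-3.139, -0.002, 1.569]
ft_force: [-0.4, -0.6, -0.2]
opening: 0.595
grip_force: 0.0
```

Call:
drive_tool(rows=[[[0, 0, -0.15, 0, 0, 0.0545, 1], [0, 0, -0.15, 0, 0, 0.0545, 1], [0, 0, 0, 0, 0, 0.0545, 1], [0, 0, 0, 0, 0, 0.0545, 1], [0, 0, 0, 0, 0, 0.0545, 1]]])

```text
t: 29.7
eef_pos: [637.5, -265.2, 142.1]
tcp_rot: [3.141, -0.0, 0.707]
ft_force: [-0.0, -0.0, 0.5]
opening: 0.996
grip_force: 0.0
```

Call:
drive_tool(rows=[[[0, 0, 0, 0, 0, 0.0545, 1], [0, 0, 0, 0, 0, 0.0545, 1], [0, 0, 0, 0, 0, 0.0545, 1], [-0.2016, -0.0083, 0, 0, 0, 0, 1], [-0.2016, -0.0083, 0, 0, 0, 0, 1]]])

```text
t: 30.32
eef_pos: [536.7, -280.9, 141.7]
tcp_rot: [-3.142, -0.0, 0.2]
ft_force: [0.6, -1.2, 0.2]
opening: 1.0
grip_force: 0.0
```

Call:
drive_tool(rows=[[[-0.2016, -0.0083, 0, 0, 0, 0, 1], [-0.2016, -0.0083, 0, 0, 0, 0, 1], [-0.2016, -0.0083, 0, 0, 0, 0, 1], [0, 0, 0, 0, 0, 0, 1], [0, 0, 0, 0, 0, 0, 1]]])

```text
t: 30.95
eef_pos: [389.1, -305.4, 142.2]
tcp_rot: [3.141, -0.001, 0.199]
ft_force: [0.1, -0.9, 0.2]
opening: 0.997
grip_force: 0.0
```

```bash

python3 - <<'E'
from h import *
p=snap('wrist','w11.png');find(p,['gauge_carrier'])
import pickle;pickle.dump(p,open('w11.pkl','wb'))
p=snap('scene','s11.png');find(p,['wheel_a','gauge_carrier'])
p=snap('side','d11.png');find(p,['wheel_a','gauge_carrier'])
E
python3 g.py 388.5 -305 35 11.5

```

```text
gauge_carrier place_ 0.75 [ 389. -305.   -3.] [280. 202.]
gauge_carrier search 0.98 [ 399. -305.    5.] [283. 194.]
wheel_a place_ 0.78 [ 640. -270.    8.] [163. 202.]
wheel_a search 0.83 [ 644. -260.   41.] [161. 196.]
wheel_a search 0.71 [ 641. -177.   36.] [188. 213.]
gauge_carrier place_ 0.63 [ 387. -306.    0.] [218. 142.]
gauge_carrier search 0.85 [ 403. -293.   10.] [218. 145.]
wheel_a place_ 0.55 [ 636. -264.    8.] [420. 270.]
wheel_a place_ 0.42 [ 635. -181.    6.] [390. 246.]
wheel_a search 0.91 [ 627. -270.   38.] [422. 262.]
gauge_carrier place_ 0.81 [ 385. -304.    1.] [320. 341.]
gauge_carrier search 0.85 [ 371. -315.    6.] [316. 348.]
gauge_carrier search 0.35 [ 627. -269.   37.] [421. 263.]
t 31.6 pos [ 388.5 -304.9  141.8] yaw 11.4 open 1.0 grip 0.0 J6 0.57
 need az -0.0004  tx -0.0002 ty 0.0004 tz 0.4273
```

View pics/w11.png

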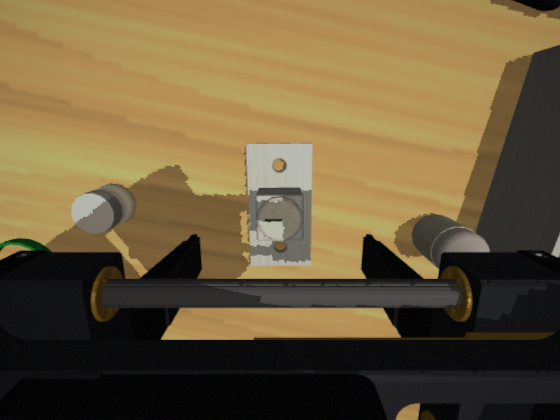

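The second wheel is at (161,200) in the scene, in its well. The carrier is square between the fingers, with holes at (279,165) and (280,246). A bottle stands at right near (450,240), so I'll check its clearance.

```bash
python3 - <<'E'
from h import *
import pickle
p=pickle.load(open('w11.pkl','rb'))
s=env.state();T=s['eef_pos'];Rm=R.from_euler('xyz',s['tcp_rot']).as_matrix()
hs=[ray(p,u,v,8) for u,v in((279,165),(280,246))]
for h in hs: print('hole',h.round(1),'tool',(Rm.T@(h-T)).round(1))
m=(hs[0]+hs[1])/2;d=hs[0]-hs[1];print('mid',m.round(1),np.hypot(*d[:2]).round(1),np.degrees(np.arctan2(d[1],d[0])).round(1))
g=cv2.cvtColor(p['color'],cv2.COLOR_BGR2GRAY)
sc=cv2.imread('pics/scene0.png');q=snap('scene')
print('bottle base scene',ray(q,179,122,0).round(0),'top scene@z',[ (z,ray(q,175,97,z)[:2].round(0)) for z in (60,80,100)])
print('wrist top',[(z,ray(p,462,250,z)[:2].round(0)) for z in (60,80,100)])
E
```

```text
hole [ 425.4 -295.9    8. ] tool [ 38.   -1.5 133.8]
hole [ 347.8 -312.4    8. ] tool [-41.4  -0.7 133.8]
mid [ 386.6 -304.1    8. ] 79.3 12.0
bottle base scene [ 390. -459.    0.] top scene@z [(60, array([ 361., -489.])), (80, array([ 377., -468.])), (100, array([ 394., -446.]))]
wrist top [(60, array([ 393., -453.])), (80, array([ 399., -439.])), (100, array([ 404., -425.]))]
```

The bottle clears the gripper by about 40 mm. Gripping the carrier.

Call:
drive_tool(rows=[[[-0.006, 0, 0.18, 0, 0, 0, 1], [0, 0, 0.16, 0, 0, 0, 1], [0, 0, 0.095, 0, 0, 0, 1], [0, 0, 0, 0, 0, 0, 0.2], [0, 0, 0, 0, 0, 0, 0.2]]])

```text
t: 32.28
eef_pos: [387.3, -305.5, 33.8]
tcp_rot: [3.141, -0.001, 0.199]
ft_force: [-0.8, 0.6, 0.4]
opening: 0.843
grip_force: 0.0
```

Call:
drive_tool(rows=[[[0, 0, 0, 0, 0, 0, 0.2], [0, 0, 0, 0, 0, 0, 0.2], [0, 0, 0, 0, 0, 0, 0.2], [0, 0, 0, 0, 0, 0, 0.2]]])

```text
t: 32.78
eef_pos: [387.0, -305.1, 33.3]
tcp_rot: [-3.142, -0.0, 0.199]
ft_force: [0.2, 3.3, 2.1]
opening: 0.425
grip_force: 1.8
```

Call:
drive_tool(rows=[[[0, 0, -0.1, 0, 0, 0, 0.2], [0, 0, -0.15, 0, 0, 0, 0.2], [0, 0, -0.15, 0, 0, 0, 0.2], [0, 0, 0, 0, 0, 0, 0.2], [0, 0, 0, 0, 0, 0, 0.2]]])

```text
t: 33.4
eef_pos: [386.6, -304.8, 132.1]
tcp_rot: [-3.14, 0.001, 0.199]
ft_force: [-0.2, 0.4, -4.8]
opening: 0.421
grip_force: 30.0
```

```bash
python3 g.py 624 221 100 94
python3 - <<'E'
from h import *
import pickle
p=snap('wrist','w12.png');pickle.dump((p,env.state()),open('w12.pkl','wb'));find(p,['gauge_carrier'])
cv2.imwrite('pics/w12c.png',cv2.resize(p['color'][110:330,180:380],(0,0),fx=2.7,fy=2.7,interpolation=2))
E
```

```text
t 33.4 pos [ 386.6 -304.8  132.1] yaw 11.4 open 0.421 grip 30.0 J6 0.57
 need az -0.4587  tx 2.0318 ty 1.0940 tz 0.1286
gauge_carrier place_ 0.83 [ 387. -305.   94.] [282. 240.]
gauge_carrier search 0.62 [ 407. -303.  106.] [286. 215.]
```

View pics/w12c.png

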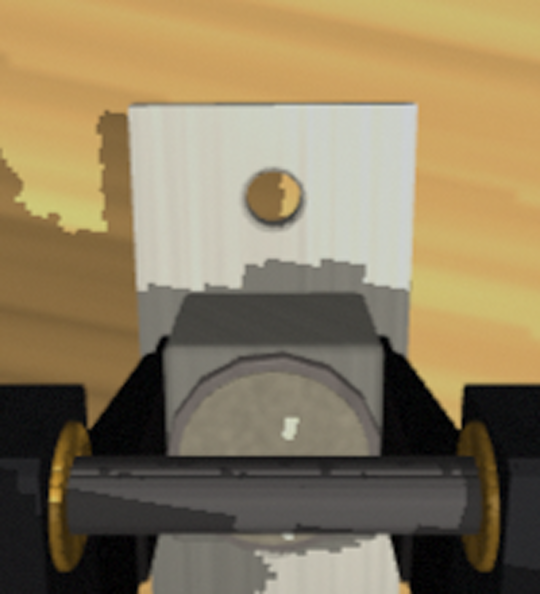

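The carrier is gripped square, with its far hole at full-image pixel (281.1,182.6). I've now used all 14 views, so from here I'll measure by code only. I'll turn to 94° and stop beside the fixture to measure it.

Call:
drive_tool(rows=[[[0, 0, 0, 0, 0, -0.0573, 0.2], [0, 0, 0, 0, 0, -0.0573, 0.2], [0, 0, 0, 0, 0, -0.0573, 0.2], [0, 0, 0, 0, 0, -0.0573, 0.2], [0, 0, 0, 0, 0, -0.0573, 0.2]]])

```text
t: 34.17
eef_pos: [386.8, -305.0, 132.1]
tcp_rot: [-3.14, -0.001, 1.105]
ft_force: [0.2, -0.7, -3.5]
opening: 0.417
grip_force: 30.0
```

Call:
drive_tool(rows=[[[0, 0, 0, 0, 0, -0.0573, 0.2], [0, 0, 0, 0, 0, -0.0573, 0.2], [0, 0, 0, 0, 0, -0.0573, 0.2], [0.2307, 0.069, 0, 0, 0, 0, 0.2], [0.2307, 0.069, 0, 0, 0, 0, 0.2]]])

```text
t: 34.8
eef_pos: [413.3, -186.6, 132.1]
tcp_rot: [-3.14, -0.001, 1.638]
ft_force: [2.1, 0.2, -3.9]
opening: 0.417
grip_force: 30.0
```

Call:
drive_tool(rows=[[[0.2307, 0.069, 0, 0, 0, 0, 0.2], [0.2307, 0.069, 0, 0, 0, 0, 0.2], [0.2307, 0.069, 0, 0, 0, 0, 0.2], [0.2307, 0.069, 0, 0, 0, 0, 0.2], [0.2307, 0.069, 0, 0, 0, 0, 0.2]]])

```text
t: 35.42
eef_pos: [479.7, 107.9, 132.2]
tcp_rot: [-3.14, 0.0, 1.64]
ft_force: [0.5, -0.8, -4.7]
opening: 0.418
grip_force: 30.0
```

Call:
drive_tool(rows=[[[0.2307, 0.069, 0, 0, 0, 0, 0.2], [0, 0, 0, 0, 0, 0, 0.2], [0, 0, 0, 0, 0, 0, 0.2], [0, 0, 0, 0, 0, 0, 0.2]]])

```text
t: 35.92
eef_pos: [492.8, 163.5, 132.8]
tcp_rot: [-3.141, 0.0, 1.638]
ft_force: [0.3, -0.4, -4.4]
opening: 0.421
grip_force: 30.0
```

```bash
cat > m.py <<'E'
from h import *
import pickle
P=[];S=[]
for i in range(3):
    P.append(snap('wrist'));S.append(env.state())
pickle.dump((P,S),open('w13.pkl','wb'))
find(P[0],['fixture']);find(P[0],['gauge_carrier'])
for s in S: print(s['t'],s['eef_pos'].round(2),np.degrees(s['tcp_rot'][2]).round(2))
p=P[2];print(p['pose'].round(3).tolist())
T=np.mean([s['eef_pos'] for s in S],0);Rm=R.from_euler('xyz',S[2]['tcp_rot']).as_matrix()
tool=lambda w:(Rm.T@(w-T)).round(1)
# dark plate + bright screws
g=np.mean([cv2.cvtColor(q['color'],cv2.COLOR_BGR2GRAY) for q in P],0).astype(np.uint8)
hsv=cv2.cvtColor(p['color'],cv2.COLOR_BGR2HSV)
m=((hsv[...,1]<70)&(g<110)).astype(np.uint8);m[245:]=0
m=cv2.morphologyEx(m,cv2.MORPH_CLOSE,np.ones((15,15)))
n,l,st,ce=cv2.connectedComponentsWithStats(m)
u0,v0=proj(p,[624,221,15]).astype(int);k=l[v0,u0];print('seed',u0,v0,'comp',k,st[k])
c=max(cv2.findContours((l==k).astype(np.uint8),0,2)[0],key=cv2.contourArea)
r=cv2.minAreaRect(c);print('rect',r)
mm=cv2.erode((l==k).astype(np.uint8),np.ones((3,3)))
b=((g>130)&(mm>0)).astype(np.uint8);n,_,st,ce=cv2.connectedComponentsWithStats(b)
for i in range(1,n):
    if st[i,4]>8: w=ray(p,*ce[i],15);w2=ray(p,*ce[i],37);print('blob',st[i].tolist(),ce[i].round(1),w.round(1)[:2],w2.round(1)[:2])
# held hole, from w12
q,s=pickle.load(open('w12.pkl','rb'));Rq=R.from_euler('xyz',s['tcp_rot']).as_matrix();z=s['eef_pos'][2]-25.3
for u,v in((281.1,182.6),(180+131/2.7,110+103/2.7),(180+416/2.7,110+103/2.7)): print('held pt tool',(Rq.T@(ray(q,u,v,z)-s['eef_pos'])).round(1))
E
python3 m.py
```

```text
fixture place_ 0.7 [625. 221.   2.] [434. 154.]
fixture search 0.89 [621. 232.  14.] [438. 142.]
gauge_carrier place_ 0.96 [494. 162.  97.] [284. 245.]
gauge_carrier search 0.66 [491. 183. 107.] [282. 218.]
35.975 [492.9  163.44 132.93] 93.84
36.025 [492.99 163.5  133.06] 93.84
36.075 [493.04 163.6  133.12] 93.84
[[0.998, -0.065, -0.017, 487.292], [0.067, 0.965, 0.254, 234.717], [-0.0, -0.254, 0.967, 283.881], [0.0, 0.0, 0.0, 1.0]]
seed 438 155 comp 1 [  380    61   125   176 17866]
rect ((441.4432067871094, 148.3077850341797), (108.694580078125, 183.32264709472656), 5.339237213134766)
blob [406, 66, 11, 11, 98] [411.1  70.9] [588.6 285.9] [580.3 281.7]
blob [492, 66, 10, 12, 91] [496.4  71.9] [657.1 289.8] [643.2 285.3]
blob [460, 102, 5, 5, 19] [462.2 104. ] [635.  263.7] [622.9 261.3]
blob [445, 205, 5, 4, 15] [446.9 206.5] [640.  176.7] [627.5 181.4]
blob [390, 224, 10, 10, 73] [394.2 228.6] [596.3 152.8] [587.4 159.5]
blob [465, 225, 9, 9, 66] [469.2 229.2] [664.7 156.9] [650.2 163.3]
held pt tool [39.9 -0.2 25.3]
held pt tool [ 59.4 -29.7  25.3]
held pt tool [59.4 29.4 25.2]
```

The fixture is at (625.3, 221.4) with yaw 3.3°; the screws and the dowel tips, 80.0 mm apart, agree. The carrier is centred in the grip to within 0.3 mm.

Call:
drive_tool(rows=[[[0, 0, 0, 0, 0, 0.003, 0.2], [0.067, 0.18, 0, 0, 0, 0, 0.2], [0.067, 0.18, 0, 0, 0, 0, 0.2], [0.067, 0.182, 0, 0, 0, 0, 0.2], [0, 0, 0, 0, 0, 0, 0.2]]])

```text
t: 36.9
eef_pos: [627.3, 223.7, 132.4]
tcp_rot: [3.14, -0.0, 1.63]
ft_force: [-1.0, 0.0, -4.4]
opening: 0.42
grip_force: 30.0
```

Call:
drive_tool(rows=[[[0, 0, 0.1, 0, 0, 0, 0.2], [0, 0, 0.1, 0, 0, 0, 0.2], [0, 0, 0, 0, 0, 0, 0.2], [0, 0, 0, 0, 0, 0, 0.2], [0, 0, 0, 0, 0, 0, 0.2]]])

```text
t: 37.52
eef_pos: [625.7, 222.8, 84.4]
tcp_rot: [3.14, -0.0, 1.63]
ft_force: [-0.5, 0.3, -4.6]
opening: 0.416
grip_force: 30.0
```

```bash
cat > s.py <<'E'
from h import *
# average over camera-call ticks; find dowel tip seen through/near front hole
L=[];G=[]
for i in range(6): p=snap('wrist');s=env.state();L.append(np.r_[s['eef_pos'],np.degrees(s['tcp_rot'][2]),s['ft_force']]);G.append(p['color'])
L=np.array(L);m=L.mean(0);print('t',s['t'],'mean',m.round(2),'std',L.std(0).round(2)[:4])
a=np.radians(93.3);e=np.array([625.4,221.5])-m[:2]
print('corr tx %.4f ty %.4f az %.4f'%((e[0]*np.cos(a)+e[1]*np.sin(a))/250,(e[0]*np.sin(a)-e[1]*np.cos(a))/250,-(93.3-m[3])/180),'tz to seat %.4f'%((m[2]-48.3)/250))
E
python3 s.py
python3 - <<'E'
from h import *
p=snap('wrist');s=env.state();T=s['eef_pos'];Rm=R.from_euler('xyz',s['tcp_rot']).as_matrix()
g=cv2.cvtColor(p['color'],cv2.COLOR_BGR2GRAY)
u,v=proj(p,T+Rm@[40,0,25.3]);print('hole expected px',u,v,'dowel tip px',proj(p,[622.9,261.3,37]),'dowel base',proj(p,[622.9,261.3,15]))
u,v=int(u),int(v)
print(g[v-11:v+12,u-13:u+14])
E
```

```text
t 37.825 mean [ 6.2545e+02  2.2282e+02  8.3830e+01  9.3400e+01  9.0000e-02  1.0000e-02
 -3.9700e+00] std [0.11 0.02 0.3  0.  ]
corr tx -0.0053 ty -0.0005 az 0.0005 tz to seat 0.1421
hole expected px 282.7123399804676 184.29738983629184 dowel tip px [282.32609594 180.71333324] dowel base [282.19259786 175.62056436]
[[145 145 146 145 143 138 130 114 103 100  97  94  93  97  98 101 107 120
  135 145 149 144 142 143 146 152 151]
 [145 145 146 143 133 116 103  92  80  75  68  71  72  74  78  86  95 101
  111 132 145 144 141 143 147 150 151]
 [146 146 143 134 116  98  80  63  65  67  71  71  75  77  77  78  78  83
   97 110 130 141 142 142 146 152 150]
 [145 145 135 117  96  74  64  65  66  69  72  76  78  80  81  81  80  76
   80  91 108 128 139 143 143 148 151]
 [144 138 122 100  80  64  62  64  66  70  74  77  82  85  88  85  84  79
   74  75  88 106 126 140 139 142 151]
 [140 127 105  80  61  59  63  65  67  72  76  82  96 106 105  92  85  80
   76  69  74  93 111 131 144 150 150]
 [139 123  99  67  61  63  64  65  68  71  76  98 126 133 129 108  88  80
   76  68  65  83 105 129 146 15
[... 1115 characters left out ...]
 118 134 145 149 149]
 [143 139 126 116  98  78  70  68  64  62  61  61  63  63  63  62  65  67
   70  85 101 112 129 141 145 149 148]
 [144 143 137 123 114 100  81  76  71  68  65  65  64  65  66  67  68  70
   85 102 113 124 136 141 145 150 149]
 [144 143 141 133 121 116 103  90  79  72  71  70  69  69  68  70  78  90
  104 115 128 139 140 140 145 151 149]
 [143 144 143 140 134 124 118 113 102  91  87  83  83  84  83  92 105 115
  119 130 141 141 141 139 144 149 149]
 [143 143 143 141 141 137 126 121 118 116 116 112 110 114 114 117 119 126
  138 145 144 141 139 140 144 149 148]
 [143 143 143 141 141 141 140 133 127 125 124 122 121 122 122 126 135 142
  143 145 144 141 139 139 143 149 148]]
```

The dowel tip shows inside the front hole at pixel (282.4,180.2), with the hole centred at about (281,183.5). I'll make a small correction and lower gently.

Call:
drive_tool(rows=[[[-0.0064, 0.0025, 0, 0, 0, 0, 0.2], [0, 0, 0.03, 0, 0, 0, 0.2], [0, 0, 0.02, 0, 0, 0, 0.2], [0, 0, 0.02, 0, 0, 0, 0.2], [0, 0, 0, 0, 0, 0, 0.2]]])

```text
t: 38.5
eef_pos: [625.8, 221.2, 65.0]
tcp_rot: [-3.141, 0.0, 1.63]
ft_force: [-0.6, -0.6, -3.9]
opening: 0.419
grip_force: 30.0
```

```bash
python3 s.py
```

```text
t 38.8 mean [ 6.2607e+02  2.2125e+02  6.5730e+01  9.3400e+01 -3.2000e-01 -1.1000e-01
 -4.0000e+00] std [0.05 0.02 0.18 0.  ]
corr tx 0.0011 ty -0.0026 az 0.0006 tz to seat 0.0697
```

The dowels have entered the holes with no contact force. Seating now.

Call:
drive_tool(rows=[[[0, 0, 0.016, 0, 0, 0, 0.2], [0, 0, 0.016, 0, 0, 0, 0.2], [0, 0, 0.016, 0, 0, 0, 0.2], [0, 0, 0.012, 0, 0, 0, 0.2], [0, 0, 0, 0, 0, 0, 0.2]]])

```text
t: 39.42
eef_pos: [625.9, 221.2, 50.3]
tcp_rot: [-3.141, 0.0, 1.63]
ft_force: [-0.5, 1.1, -3.8]
opening: 0.418
grip_force: 30.0
```

```bash
python3 s.py
```

```text
t 39.725 mean [ 6.2605e+02  2.2125e+02  5.0730e+01  9.3400e+01  6.0000e-02 -6.0000e-02
 -3.6900e+00] std [0.05 0.02 0.1  0.  ]
corr tx 0.0012 ty -0.0025 az 0.0005 tz to seat 0.0097
```

Call:
drive_tool(rows=[[[0, 0, 0.005, 0, 0, 0, 0.2], [0, 0, 0.003, 0, 0, 0, 0.2], [0, 0, 0.001, 0, 0, 0, 0.2], [0, 0, 0, 0, 0, 0, 0.2]]])

```text
t: 40.22
eef_pos: [626.0, 221.2, 48.4]
tcp_rot: [3.142, -0.0, 1.63]
ft_force: [-0.1, -0.1, -3.6]
opening: 0.417
grip_force: 30.0
```

```bash
python3 s.py
```

```text
t 40.525 mean [ 6.2601e+02  2.2123e+02  4.8420e+01  9.3400e+01  2.7000e-01  1.7000e-01
 -3.9200e+00] std [0.01 0.01 0.01 0.  ]
corr tx 0.0012 ty -0.0024 az 0.0005 tz to seat 0.0005
```

Call:
drive_tool(rows=[[[0, 0, 0.002, 0, 0, 0, 0.2], [0, 0, 0.001, 0, 0, 0, 0.2], [0, 0, 0, 0, 0, 0, 0.2]]])

```text
t: 40.9
eef_pos: [626.0, 221.3, 48.3]
tcp_rot: [3.141, -0.0, 1.63]
ft_force: [-3.2, -1.3, 5.5]
opening: 0.416
grip_force: 30.0
```

Call:
drive_tool(rows=[[[0, 0, 0, 0, 0, 0, 0.8], [0, 0, 0, 0, 0, 0, 0.8], [0, 0, 0, 0, 0, 0, 0.8], [0, 0, -0.05, 0, 0, 0, 0.8], [0, 0, -0.12, 0, 0, 0, 0.8]]])

```text
t: 41.52
eef_pos: [625.5, 221.1, 90.1]
tcp_rot: [-3.14, 0.0, 1.63]
ft_force: [0.4, 0.2, 0.4]
opening: 0.798
grip_force: 0.0
```

Call:
drive_tool(rows=[[[0, 0, -0.2, 0, 0, 0, 1], [0, 0, -0.2, 0, 0, 0, 1], [-0.15, -0.15, 0, 0, 0, 0, 1], [-0.15, -0.15, 0, 0, 0, 0, 1], [0, 0, 0, 0, 0, 0, 1]]])

```text
t: 42.15
eef_pos: [553.8, 140.1, 191.5]
tcp_rot: [3.141, 0.0, 1.628]
ft_force: [0.4, -0.0, 0.3]
opening: 1.002
grip_force: 0.0
```

```bash
python3 - <<'E'
from h import *
import pickle
D={}
for c in('wrist','scene','side'):
    p=snap(c,c+'_end.png');D[c]=p;print(c);find(p,['gauge_carrier','weight_a','wheel_a','jar_a'])
pickle.dump((D,env.state()),open('end.pkl','wb'));s=env.state();print(s['t'],s['eef_pos'],s['ft_force'])
E
```

```text
wrist
gauge_carrier place_ 0.93 [626. 221.   9.] [356. 123.]
gauge_carrier search 0.95 [622. 225.  17.] [354. 118.]
weight_a place_ 0.96 [607.  37.   4.] [321. 280.]
weight_a place_ 0.71 [611. -60.   7.] [317. 351.]
weight_a search 0.91 [606.  58.  28.] [325. 274.]
weight_a search 0.6 [609. -28.  15.] [319. 333.]
wheel_a search 0.37 [356. 159.  43.] [ 79. 172.]
wheel_a search 0.3 [609. -33.  17.] [319. 337.]
jar_a place_ 0.7 [346. 159.   1.] [ 94. 166.]
jar_a search 0.91 [354. 161.  43.] [ 78. 169.]
scene
gauge_carrier place_ 0.63 [628. 219.  14.] [329. 301.]
weight_a place_ 0.8 [615.  36.   5.] [265. 256.]
weight_a place_ 0.58 [617. -66.   6.] [230. 235.]
weight_a search 0.89 [618.  38.  26.] [264. 253.]
weight_a search 0.63 [620. -57.  28.] [232. 232.]
wheel_a place_ 0.84 [ 640. -270.    3.] [163. 203.]
wheel_a place_ 0.58 [ 634. -185.    7.] [189. 216.]
wheel_a search 0.84 [ 643. -262.   36.] [162. 197.]
wheel_a search 0.62 [ 641. -177.   33.] [188. 213.]
jar_a place_ 0.78 [ 360. -150.   -2.] [267. 160.]
jar_a place_ 0.78 [349. 151.  -3.] [364. 208.]
jar_a search 0.55 [362. 154.  
[... 323 characters left out ...]
] [322. 199.]
weight_a search 0.84 [601.  24.  26.] [323. 195.]
weight_a search 0.67 [608. -74.  27.] [350. 215.]
weight_a search 0.42 [ 626. -190.   35.] [392. 239.]
wheel_a place_ 0.73 [ 635. -182.    6.] [391. 246.]
wheel_a place_ 0.61 [ 639. -262.    9.] [420. 269.]
wheel_a search 0.78 [ 628. -269.   39.] [422. 261.]
wheel_a search 0.75 [ 624. -187.   37.] [391. 238.]
wheel_a search 0.49 [600.  24.  24.] [323. 196.]
jar_a place_ 0.87 [ 360. -144.   -3.] [263. 283.]
jar_a place_ 0.8 [352. 156.  -2.] [208. 205.]
jar_a search 0.81 [348. 145.  30.] [206. 196.]
jar_a search 0.56 [ 355. -155.   33.] [262. 274.]
43.5 [555.61425083 141.88071787 190.18703426] [ 0.22868718 -0.26197709 -0.34801311]
```

```bash
python3 -c "
from h import *
print(env.job_done())"
```

```text
the job is handed in; nothing more can be done
None
```

I handed the job in at about 43.5 s: both weights are in the tray bays, both handwheels are in the rack wells, the gauge carrier is down on the fixture's dowels, and the jars read unmoved. The final check was by detections from all three cameras and by contact force, because all 14 picture views were used by then.

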